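Release the rack drawer with its rocker latch and draw it open

ROBOT

A 6-joint arm with a two-finger parallel gripper is mounted at the origin on the work surface. World frame = base frame: x ahead of the robot, y to its left, z up, the work surface at z = 0. Lengths are in m, angles in rad, forces in N, time in s.
With the tool pointing down it reaches from about 0.35 to 0.975 m from the base axis. Payload 4.9 kg.
Tool frame: the origin (TCP) lies midway between the tips of the shut fingers; the grasp point (between the pads) lies 19 mm behind it (manip.pinch_z is the distance from the TCP to the grasp point, in m); z points along the fingers, y is the direction in which the jaws open and shut (so a half turn about z gives the same grasp; the last joint's range is limited). The gripper opens to 85 mm and grips with 20 to 120 N. Pads are 22 mm wide; open, the fingers measure 114 mm over their backs; the gripper's body (76 mm by 85 mm) begins 54 mm behind the grasp point. The pads swing forward as they close: fully open they stand 13 mm farther back than shut.
Start: joints at [-1.309, 0.053, 1.613, -0, 1.476, -0.119], TCP at [0.232, -0.58, 0.231] pointing down, gripper open.
Joint ranges: [-3.01, 3.01], [-1.01, 2.22], [0.06, 2.58], [-1.02, 4.17], [0.09, 2.62], [-3.14, 3.14]. Speed limits (rad/s): [2.57, 2.57, 3.14, 3.14, 3.14, 3.14].

INTERFACE

Orientations are given as a unit quaternion [w, x, y, z].
In Python, from plant import manip gives the robot as it stands.
- The arm moves only by the tool drive_tool, never from a script. Its argument "commands" is text: rows parted by semicolons, each of 5 numbers parted by spaces: the finger opening in mm, from 0 to 85.4, then the shift along the tool's x, y, z in units of 30 mm (1.0 is 30 mm), then the turn about the tool's z in degrees. A call has exactly 8 rows; each row shifts and turns the commanded pose from where the row before left it, along the tool's axes as they then stand; what a row does not reach is not made up. A row lasts 1/8 s, in which the tool goes at most 62.5 mm and 10.7 degrees, less where a joint would pass 70% of its speed; a pose out of reach is approached as far as the arm can. A call is refused whole if a number of a shift passes 1 or a number of a turn 10.7, either way. A call with a gripper value outside its range is refused whole. The fingers move at their own pace and stop on an object; the grip force is fixed at half the most. Time passes only in rows, so rows that do not move let the fingers close, or fill a call up. It gives the time, the measured TCP pose, the force and the opening at its end, in the units of the state.
- manip.state(): the state, without advancing time (a new reading comes with each control period).
- manip.grab_frame(name): name is "scene" or "side" or "wrist"; returns the picture (420x560x3 uint8, red, green, blue); there is no depth.
- manip.camera_params(name): a dict with "fx", "fy", "cx", "cy" (pixels), "xyz" and "orientation" of the camera in the world. Camera axes: x right, y down, z forward; pixel columns grow to the right and rows downward; lengths in m; the calibration is good to about 2 mm. A picture is of the moment at which its call begins: read the wrist's pose just before it. camera_params takes no time and is no camera call; for the wrist camera it gives the pose at the moment of the call.
- manip.job_done(): hands the job in, once; it reports no verdict.
The state is a dict: "time": time; "joint_pos": joint angles; "joint_vel": joint speeds; "joint_efforts": joint torques, N m; "tool_pos": TCP position; "tool_rot": TCP orientation; "contact_force": force on the tool from outside, world axes, zero at the start; "ft_torque": the same for the moment, N m; "gripper_width": opening from 0.0 (shut) to 1.0 (fully open).
Only numpy, scipy, OpenCV 4.12 (cv2) and the standard library are available. Lean on these libraries where they do the work, as an engineer would, in place of code of your own. Each camera call takes 0.05 s, during which the arm holds its last target. There are 200 camera calls.

TASK

Open the drawer under the grey steel shelf: press down the round black pad on the end of the rocker latch, so that the gate at its other end lifts and the drawer springs ajar, and let the latch go again. Then hook a fingertip behind the top of the drawer front and draw the drawer all the way out to its stop. Do not pinch the drawer front between the fingers, and leave all the loose things where they are.

Things in the scene. Friction and masses are not known exactly. Their poses are not given: they have to be found in the camera images.
- rocker (a joint): Latch: flat steel bar, 149 mm long, 12 mm wide, along the shelf's front edge, at varying places; rocks like a seesaw on a pin at its middle. Value in rad: 0 at rest (bar level, gate down); grows as the round black pad is pressed down, to 0.32 at its stop; the gate clears the drawer from 0.25. Pressing takes 3 to 8 N; a spring returns it to 0 when let go.
- latch_pad: Round black plastic finger pad, 32 mm across, 6 mm thick, on the latch bar's right (-y) end as the robot sees it. Origin: centre of its underside; z up to its upper face (159 mm above the table at rest). x points to the back, square to the drawer front; y along the bar: the pivot lies 65 mm along +y. It goes down 20 mm to the stop; the gate clears the drawer after 16 mm.
- gate (a point): Lower end of the latch's gate, a steel plate 24 mm wide and 49 mm high that hangs from the bar's left (+y) end, 130 mm from the pad's centre, in front of the drawer front. This point is the middle of its lower edge; at rest it is 104 mm above the table, 14 mm below the drawer front's upper edge.
- drawer (a joint): How far the drawer is out, in m: 0 shut, 0.15 at its stop. With the gate down it cannot come out. Once the gate lifts, a hidden spring pushes the drawer out about 0.075 and leaves it there; from there it slides stiffly (about 2 to 4 N) and stays where it is left.
- drawer_edge (a point): Middle of the upper edge of the drawer front, 118 mm above the table; moves with the drawer. x points into the shelf (the drawer comes out along -x), y left along the edge, z up. The front is 440 mm wide, 7 mm thick (1.5 mm behind to 5.5 mm before this point). Shut, the shelf's front edge is 3.5 mm behind it.
- drawer_wall: Inner side of the drawer front: steel wall, 3 mm thick, 424 mm wide, 87 mm high. Origin: middle of its lower edge; x into the shelf. Behind it is an empty compartment 90 mm deep (x), 410 mm wide, its floor 85 mm below the upper edge; behind that, foam with radio packs that end 36 mm below that edge. The drawer's underside is 30 mm above the table.
- drawer_fascia: Outer side of the drawer front: aluminium plate screwed on that wall, 4 mm thick, 440 mm wide, 88 mm high. Origin: middle of its lower edge; x into the shelf.
- rack: Desk-top steel shelf, powder-coated grey, 482 mm wide, 280 mm deep, top face 128 mm above the table, on four rubber feet; fixed. Origin on the table below its centre, x from front to back, y to the left. The drawer is in its front; a black patch panel 44 mm high stands on the back half of its top.
- plug: Bystander: brass patch plug, 68 mm long, 16 mm thick, lying on the shelf top. Origin at its underside.
- blue_knob: Bystander: blue anodised knob, 32 mm across, 20 mm high, on the shelf top. Origin at the centre of its underside.
- rack_ear: Bystander: silver rack ear, an angle 88 mm long with legs of 38 and 22 mm, on the table in front of the shelf, low enough for the drawer to pass over it. Origin under its flat leg.
- spanner: Bystander: flat steel spanner, 140 mm long, lying on the table in front of the shelf, low enough for the drawer to pass over it.
- foot0: Bystander: black plastic rack foot, 38 mm across, 18 mm high, on the shelf top. Origin at the centre of its underside.
- foot1: Bystander: black plastic rack foot, 38 mm across, 18 mm high, on the shelf top. Origin at the centre of its underside.
- foot2: Bystander: black plastic rack foot, 38 mm across, 18 mm high, on the table in front of the shelf, low enough for the drawer to pass over it. Origin at the centre of its underside.
- foot3: Bystander: black plastic rack foot, 38 mm across, 18 mm high, on the table in front of the shelf, low enough for the drawer to pass over it. Origin at the centre of its underside.

How it is judged:
On the way, in this order (a step that is already met when the one before it is completed fails the run):
1. the pad is pressed down by the fingers and the gate end of the latch is up (value of joint rocker above 0.2 rad and contact force between the fingers and latch_pad above 0.5 N), for 0.05 s.
2. the latch is let go and back at rest, with the drawer sprung ajar (value of joint rocker below 0.06 rad and value of joint drawer above 0.03 m and contact force between the fingers and latch_pad below 0.1 N), for 0.05 s.
3. the drawer is drawn out to its stop (value of joint drawer above 0.135 m), for 0.2 s.
At the end, for the whole second after the job is handed in: The drawer is out to within 15 mm of its stop (0.15 m) and still, and the latch bar is back level (within 0.06 rad) (value of joint drawer above 0.135 m and velocity of joint drawer between -0.01 and 0.01 m/s and value of joint rocker below 0.06 rad); the robot touches nothing.
It fails at once if a loose thing was moved more than 15 mm or lifted (distance of any of plug, blue_knob, foot0, foot1, foot2, foot3, rack_ear, spanner from where it was at the start of the episode above 0.015 m).
It fails at once if the drawer front was pinched between the fingers (contact force between the fingers and drawer_wall above 3 N and contact force between the fingers and drawer_fascia above 3 N).
It also fails if it takes over 38 s, if anything falls off the work surface, if the arm or the gripper's body presses on something with over 40 N, if the wrist force passes 120 N, or if a joint passes its speed limit or range.

## Working session

There is one attempt and no reset: what is moved stays moved. The work goes in short steps, Python scripts to look and compute and a tool call to move; the robot and the scene stay as the last step left them, time stands still between calls to the robot, and variables do not carry over. Pictures are saved under pics/ and viewed, about 8 in all and at most 12, crops included, and the job is handed in when it is done.

Besides the shell and the picture viewer there is one more tool, called by a JSON object that holds its "name" and its "arguments". drive_tool: Moves the arm, as the interface text tells. Its arguments: {"type":"object","properties":{"commands":{"type":"string"}},"required":["commands"]}

```bash
mkdir -p pics; ls
python3 - <<'E'
from plant import manip
import cv2, numpy as np
print(manip.state())
for n in ("scene","side"):
    im=manip.grab_frame(n); cv2.imwrite(f"pics/{n}0.png",im[:,:,::-1]); print(n,manip.camera_params(n))
print(manip.camera_params("wrist"))
E
```

```text
pics
{'time': 0.0, 'joint_pos': array([-1.30899527e+00,  5.33945836e-02,  1.61428256e+00,  5.46049858e-06,
        1.47596370e+00, -1.19015240e-01]), 'joint_vel': array([ 1.11024836e-03,  3.02101322e-03,  3.53230027e-04, -9.27585024e-05,
        7.28291437e-04, -3.31827166e-04]), 'joint_efforts': array([-5.11965281e-04, -3.93688238e+01, -3.70175672e+01, -9.79650622e-05,
        7.12157664e-03,  8.62424713e-06]), 'tool_pos': array([ 0.23213344, -0.57963716,  0.23004644]), 'tool_rot': array([-1.02167963e-03,  9.81926606e-01,  1.89259325e-01, -7.03402000e-05]), 'contact_force': array([ 0.4772707 ,  0.81506036, -0.21711158]), 'ft_torque': array([ 0.04154411,  0.02377789, -0.00681115]), 'gripper_width': 0.9983626042157218}
scene {'fx': 482.518324666569, 'fy': 482.518324666569, 'cx': 270.56745717651825, 'cy': 210.90288554714664, 'xyz': array([0.99662616, 0.50996507, 0.79630542]), 'orientation': array([-0.11994841,  0.30385276,  0.87895904, -0.34744337])}
side {'fx': 417.7011625093901, 'fy': 417.7011625093901, 'cx': 281.1096288430056, 'cy': 212.40510034714134, 'xyz': array([0.40469425, 0.51437537, 0.74789142]), 'orientation': array([ 0.07225204, -0.16352238,  0.91856025, -0.35254382])}
{'fx': 318.70650976009307, 'fy': 318.70650976009307, 'cx': 280.057903175723, 'cy': 208.29904276614758, 'xyz': array([ 0.30446936, -0.55016386,  0.37308573]), 'orientation': array([ 0.12656836,  0.81821118, -0.55401915, -0.08702697])}
```

View pics/scene0.png

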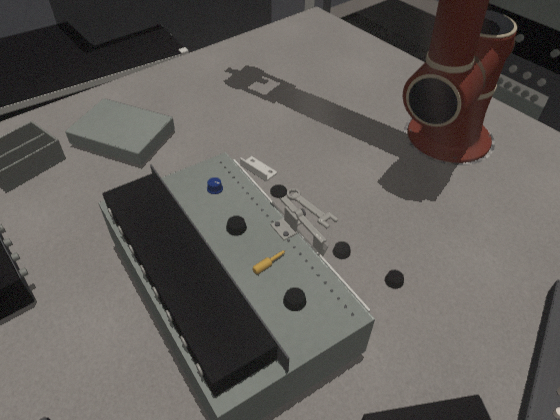

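View pics/side0.png

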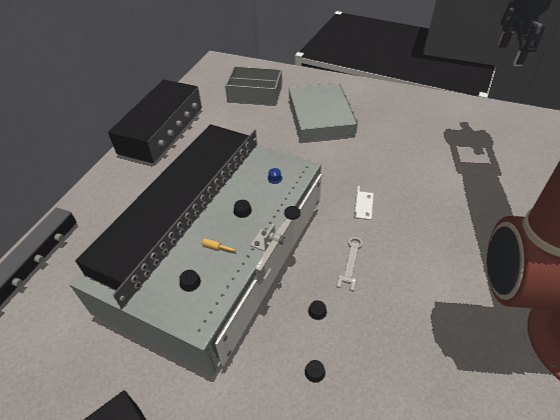

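The views show the pad (dark disc) at scene (279,191) and side (292,212). The gate end of the bar is near scene (320,245) and side (263,265). The shelf's front top edge runs from scene (232,157) to (372,318). The rest are bystanders.

```bash
cat > h.py <<'E'
from plant import manip
import cv2, numpy as np
from scipy.spatial.transform import Rotation as R
def rot(q): return R.from_quat(np.roll(q,-1))
def ray(c,p):
    d=rot(c["orientation"]).apply([(p[0]-c["cx"])/c["fx"],(p[1]-c["cy"])/c["fy"],1]); return c["xyz"],d
def onz(c,p,z):
    o,d=ray(c,p); return o+d*(z-o[2])/d[2]
def tri(a,pa,b,pb):
    (o,d),(o2,e)=ray(a,pa),ray(b,pb)
    s=np.linalg.lstsq(np.c_[d,-e],o2-o,rcond=None)[0]
    return (o+s[0]*d+o2+s[1]*e)/2, np.linalg.norm(o+s[0]*d-o2-s[1]*e)
E
python3 - <<'E'
from h import *
np.set_printoptions(precision=4,suppress=True)
S,T=[manip.camera_params(n) for n in("scene","side")]
def blobs(f):
    g=cv2.imread(f).max(2); m=(g<55).astype(np.uint8)
    n,l,st,ce=cv2.connectedComponentsWithStats(m)
    return [(ce[i],st[i]) for i in range(1,n) if 60<st[i][4]<700]
for n,c in(("scene",S),("side",T)):
    for ce,st in blobs(f"pics/{n}0.png"): print(n,ce,st,onz(c,ce,.157),onz(c,ce,.01))
print(tri(S,(279,190),T,(292,212)))
print("front edge z.128", [onz(S,p,.128) for p in((232,156),(372,319))],[onz(T,p,.128) for p in((321,163),(214,347))])
for n in("scene","side"):
    im=cv2.imread(f"pics/{n}0.png"); x,y=(220,140) if n=="scene" else (200,150)
    cv2.imwrite(f"pics/{n}0c.png",cv2.resize(im[y:y+200,x:x+160],None,fx=3,fy=3,interpolation=cv2.INTER_CUBIC))
a=[cv2.imread(f"pics/{n}0c.png") for n in("scene","side")]
cv2.imwrite("pics/both.png",cv2.resize(np.hstack(a),(800,500)))
E
```

```text
scene [326.5556   4.7901] [323   0   8  12  81] [-0.0341 -0.5289  0.157 ] [-0.2711 -0.7677  0.01  ]
scene [ 31.7611 107.1092] [  0  89  87  32 293] [ 0.8543 -0.5511  0.157 ] [ 0.8216 -0.7951  0.01  ]
scene [426.0235 130.4   ] [420 124  14  14  85] [0.2174 0.0587 0.157 ] [ 0.0382 -0.0451  0.01  ]
scene [278.3671 191.0506] [271 185  16  13 158] [0.5836 0.0075 0.157 ] [ 0.4887 -0.1081  0.01  ]
scene [235.9125 225.4444] [227 216  20  19 297] [0.6968 0.0286 0.157 ] [ 0.6278 -0.082   0.01  ]
scene [341.4955 250.3604] [333 242  17  17 222] [0.5892 0.1844 0.157 ] [0.4955 0.1095 0.01  ]
scene [394.2045 279.0492] [385 270  19  19 264] [0.5635 0.279  0.157 ] [0.4639 0.2259 0.01  ]
scene [294.3695 299.234 ] [283 288  23  23 406] [0.7138 0.2091 0.157 ] [0.6487 0.1399 0.01  ]
side [249.208 144.552] [242 132  14  26 125] [ 0.7421 -0.1515  0.157 ] [ 0.826  -0.3171  0.01  ]
side [212.7794 188.7059] [209 179  10  19  68] [0.7553 0.0027 0.157 ] [ 0.8425 -0.1246  0.01  ]
side [202.378  200.0236] [194 187  17  26 127] [0.7602 0.0382 0.157 ] [ 0.8487 -0.0803  0.01  ]
side [241.687  208.4634] [234 200  17 
[... 329 characters left out ...]
4 0.01  ]
side [162.3722 248.0722] [153 233  21  30 180] [0.7718 0.1684 0.157 ] [0.8631 0.0823 0.01  ]
side [133.334  282.8509] [114 254  42  54 530] [0.779  0.2482 0.157 ] [0.8721 0.182  0.01  ]
side [189.117  280.2398] [180 270  20  21 342] [0.6936 0.2118 0.157 ] [0.7654 0.1365 0.01  ]
side [317.0608 310.0114] [308 301  18  19 263] [0.4764 0.1917 0.157 ] [0.4943 0.1114 0.01  ]
side [314.4625 371.018 ] [305 360  20  22 333] [0.4512 0.285  0.157 ] [0.4628 0.228  0.01  ]
(array([0.5828, 0.0091, 0.1591]), np.float64(0.0022484549038963263))
front edge z.128 [array([ 0.5759, -0.1589,  0.128 ]), array([0.6285, 0.2984, 0.128 ])] [array([ 0.5805, -0.1774,  0.128 ]), array([0.6112, 0.2918, 0.128 ])]
```

View pics/both.png

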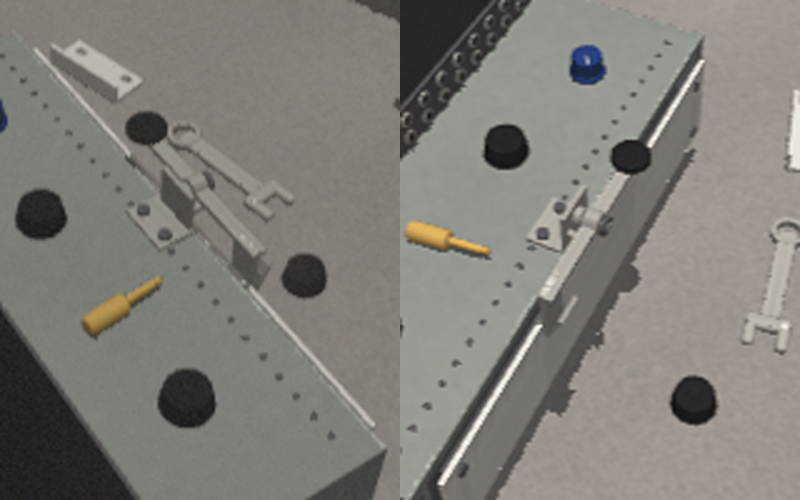

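The enlarged crops show the pad disc, the bar running to +y with the gate hanging in front of the drawer, and the drawer's white upper edge. Edge ends are at scene (234,160)/(369,310) and side (321,175)/(217,344).

Run:
```python
from h import *
np.set_printoptions(precision=4,suppress=True)
S,T=[manip.camera_params(n) for n in("scene","side")]
print("pad",tri(S,(278.4,191.05),T,(291.97,212.26)))
print("barend",tri(S,(320,240),T,(258,266)),onz(S,(320,240),.153),onz(T,(258,266),.153))
for a,b in(((234,160),(321,175)),((369,310),(217,344))): print(tri(S,a,T,b),onz(S,a,.118),onz(T,b,.118))
for a,b in[((234,160),(369,310))]:
    p,q=onz(S,a,.118),onz(S,b,.118); d=q-p; print(np.linalg.norm(d),np.degrees(np.arctan2(-d[0],d[1])))
p,q=onz(T,(321,175),.118),onz(T,(217,344),.118); d=q-p; print(np.linalg.norm(d),np.degrees(np.arctan2(-d[0],d[1])))
s=manip.state(); r=rot(s["tool_rot"]).as_matrix(); print(r)
# edge line fit: bright pixels along edge in side & scene left for later
```

```text
pad (array([0.5834, 0.0078, 0.1562]), np.float64(0.0014387124365824195))
barend (array([0.5984, 0.1416, 0.1503]), np.float64(0.00044377777744759867)) [0.6    0.1428 0.153 ] [0.5975 0.1435 0.153 ]
(array([ 0.5728, -0.1561,  0.1149]), np.float64(0.003597543017204466)) [ 0.5738 -0.1555  0.118 ] [ 0.5717 -0.1502  0.118 ]
(array([0.6133, 0.2804, 0.1152]), np.float64(0.0011783959404492988)) [0.6148 0.2808 0.118 ] [0.6123 0.2821 0.118 ]
0.4382262047647747 -5.368474371170277
0.434191824250536 -5.369685131586567
[[ 0.9284  0.3716 -0.0005]
 [ 0.3716 -0.9284  0.0018]
 [ 0.0002 -0.0018 -1.    ]]
```

{"name": "drive_tool", "arguments": {"commands": "0 0 0 0 9.1;0 0 0 0 9.1;0 0 0 0 9;0 0.5 -1 0 0;0 0.5 -1 0 0;0 0.5 -1 0 0;0 0.5 -1 0 0;0 0.5 -1 0 0"}}

```text
time: 1.1
tool_pos: [0.3213, -0.4366, 0.2307]
tool_rot: [-0.0, 0.999, -0.047, -0.0]
contact_force: [-0.4, 0.6, 0.1]
gripper_width: -0.001
```

{"name": "drive_tool", "arguments": {"commands": "0 0.5 -1 0 0;0 0.5 -1 0 0;0 0.5 -1 0 0;0 0.5 -1 0 0;0 0.5 -1 0 0;0 0.5 -1 0 0;0 0.5 -1 0 0;0 0.5 -1 0 0"}}

```text
time: 2.1
tool_pos: [0.4632, -0.2091, 0.2308]
tool_rot: [-0.0, 0.999, -0.047, -0.0]
contact_force: [0.9, 0.2, 0.5]
gripper_width: -0.001
```

{"name": "drive_tool", "arguments": {"commands": "0 0.5 -1 0 0;0 0.5 -1 0 0;0 0.5 -1 0 0;0 0.5 -1 0 0;0 0 0 0 0;0 0 0 0 0;0 0 0 0 0;0 0 0 0 0"}}

```text
time: 3.1
tool_pos: [0.5337, -0.0971, 0.2313]
tool_rot: [0.0, 0.999, -0.048, -0.0]
contact_force: [-1.1, -0.3, 0.2]
gripper_width: -0.0
```

Run:
```python
from h import *
np.set_printoptions(precision=4,suppress=True)
s=manip.state(); print(s); r=rot(s["tool_rot"]).as_matrix(); print(r)
print("to pad, tool units",r.T@(np.array([.5834,.008,.159])-s["tool_pos"])/.03)
c=manip.camera_params("wrist"); im=manip.grab_frame("wrist")[:,:,::-1]; cv2.imwrite("pics/w1.png",im); np.save("w1.npy",c,allow_pickle=True)
```

```text
{'time': 3.1, 'joint_pos': array([-0.3171, -0.1453,  1.8044, -0.0001,  1.4825,  1.3489]), 'joint_vel': array([ 0.003 ,  0.0015, -0.0016, -0.0003,  0.0014,  0.0023]), 'joint_efforts': array([  0.0655, -30.6918, -37.0679,   0.0021,   0.0011,  -0.0013]), 'tool_pos': array([ 0.5337, -0.0971,  0.2313]), 'tool_rot': array([ 0.    ,  0.9989, -0.0476, -0.    ]), 'contact_force': array([-1.0934, -0.256 ,  0.1916]), 'ft_torque': array([ 0.0033, -0.0048,  0.0099]), 'gripper_width': -0.0002075070264800744}
[[ 0.9955 -0.0951 -0.    ]
 [-0.0951 -0.9955 -0.0001]
 [-0.      0.0001 -1.    ]]
to pad, tool units [ 1.3173 -3.645   2.4091]
```

View pics/w1.png

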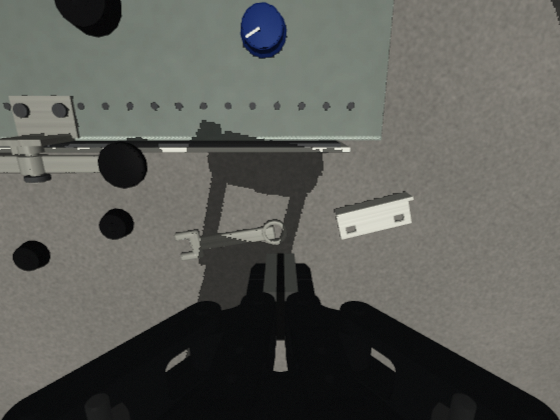

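The wrist view shows the pad at (122,165) and the drawer's upper edge along row ~150 from (160,150) to (350,149). The fingers are shut.

Run:
```python
from h import *
np.set_printoptions(precision=4,suppress=True)
c=np.load("w1.npy",allow_pickle=True).item(); s=manip.state(); r=rot(s["tool_rot"]).as_matrix()
p=onz(c,(122,164),.158); print("pad",p,"units",r.T@(p-s["tool_pos"])/.03)
im=cv2.imread("pics/w1.png").max(2)
a,b=onz(c,(165,150),.118),onz(c,(349,149),.118); d=a-b; print("edge",a,b,np.degrees(np.arctan2(-d[0],d[1])))
a,b=onz(c,(100,137.5),.128),onz(c,(380,138),.128);d=a-b; print("shelf",a,b,np.degrees(np.arctan2(-d[0],d[1])))
```

```text
pad [0.5844 0.0073 0.158 ] units [ 1.351  -3.6206  2.4445]
edge [ 0.5872 -0.0091  0.118 ] [ 0.5739 -0.1551  0.118 ] -5.190977080227777
shelf [0.6021 0.0343 0.128 ] [ 0.5814 -0.1767  0.128 ] -5.598391327889662
```

{"name": "drive_tool", "arguments": {"commands": "0 0.4 -1 0 0;0 0.4 -1 0 0;0 0.4 -1 0 0;0 0.13 -0.63 0 0;0 0 0 0.7 0;0 0 0 0.7 0;0 0 0 0.6 0;0 0 0 0 0"}}

```text
time: 4.15
tool_pos: [0.582, 0.0078, 0.168]
tool_rot: [-0.0, 0.999, -0.047, -0.003]
contact_force: [0.7, -1.1, 0.2]
gripper_width: -0.001
```

{"name": "drive_tool", "arguments": {"commands": "0 0 0 0.2 0;0 0 0 0.2 0;0 0 0 0.2 0;0 0 0 0.2 0;0 0 0 0.12 0;0 0 0 0 0;0 0 0 0 0;0 0 0 0 0"}}

```text
time: 5.15
tool_pos: [0.5846, 0.008, 0.1447]
tool_rot: [0.0, 0.999, -0.047, 0.001]
contact_force: [-1.0, -1.3, 4.7]
gripper_width: -0.003
```

Run:
```python
from h import *
print(manip.state()["contact_force"],manip.state()["tool_pos"])
im=manip.grab_frame("wrist")[:,:,::-1]; cv2.imwrite("pics/w2.png",im)
```

```text
[-0.97932684 -1.32121443  4.74546671] [0.58463811 0.00801822 0.14469861]
```

View pics/w2.png

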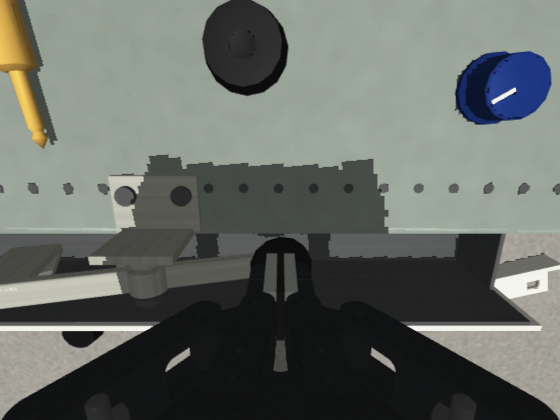

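The drawer has sprung ajar: its front edge is now at row ~327, with the open compartment behind it. I'll press 3 mm more to be sure, then lift off the pad.

{"name": "drive_tool", "arguments": {"commands": "0 0 0 0.1 0;0 0 0 0 0;0 0 0 -0.4 0;0 0 0 -0.5 0;0 0 0 -1 0;0 0 0 -1 0;0 0 0 0 0;0 0 0 0 0"}}

```text
time: 6.2
tool_pos: [0.5832, 0.0086, 0.2265]
tool_rot: [-0.0, 0.999, -0.047, -0.001]
contact_force: [-0.3, 0.0, 0.0]
gripper_width: 0.002
```

Run:
```python
from h import *
np.set_printoptions(precision=4,suppress=True)
s=manip.state(); c=manip.camera_params("wrist"); im=manip.grab_frame("wrist")[:,:,::-1]; cv2.imwrite("pics/w3.png",im); np.save("w3.npy",c,allow_pickle=True)
print(s["tool_pos"],s["contact_force"])
```

```text
[0.5832 0.0086 0.2265] [-0.2804  0.042   0.0239]
```

View pics/w3.png

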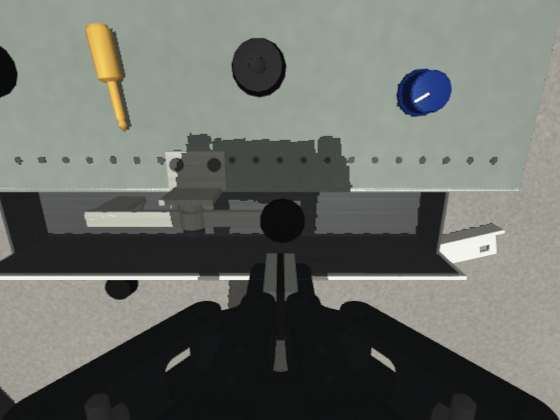

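The bar is level again, with the pad at (282,220). The ajar drawer's edge is on row ~277, ending at (465,277), and the shelf edge is on row 190.

Run:
```python
from h import *
np.set_printoptions(precision=4,suppress=True)
c=np.load("w3.npy",allow_pickle=True).item(); s=manip.state(); r=rot(s["tool_rot"]).as_matrix()
for n,p,z in(("edge",(360,277),.118),("edge",(460,277),.118),("edge",(190,277.5),.118),("shelf",(400,190),.128),("end",(465,277),.118)):
    q=onz(c,p,z); print(n,q,"tool mm",r.T@(q-s["tool_pos"])*1e3)
```

```text
edge [ 0.5099 -0.0549  0.118 ] tool mm [-66.3205  70.0209 108.0637]
edge [ 0.5015 -0.1435  0.118 ] tool mm [-66.4015 159.0015 108.0372]
edge [0.5237 0.0958 0.118 ] tool mm [-66.6847 -81.242  108.1103]
shelf [ 0.5898 -0.0851  0.128 ] tool mm [16.0366 92.5953 97.7897]
end [ 0.5011 -0.1479  0.118 ] tool mm [-66.4056 163.451  108.0359]
```

{"name": "drive_tool", "arguments": {"commands": "0 -0.4 0.9 0 0;0 -0.4 0.8 0 0;0 -0.3 0.8 0 0;0 0 0 0.9 0;0 0 0 1 0;0 0 0 1 0;0 0 0 0 0;0 0 0 0 0"}}

```text
time: 7.25
tool_pos: [0.5441, -0.0632, 0.141]
tool_rot: [-0.0, 0.999, -0.047, -0.0]
contact_force: [0.4, 0.5, 1.1]
gripper_width: -0.001
```

{"name": "drive_tool", "arguments": {"commands": "0 0 0 0.5 0;0 0 0 0.5 0;0 0 0 0.4 0;0 0 0 0 0;0 -0.2 0 0 0;0 -0.2 0 0 0;0 -0.2 0 0 0;0 -0.2 0 0 0"}}

```text
time: 8.25
tool_pos: [0.5205, -0.0611, 0.0993]
tool_rot: [0.0, 0.999, -0.047, 0.001]
contact_force: [3.3, -0.2, -0.8]
gripper_width: -0.0
```

{"name": "drive_tool", "arguments": {"commands": "0 -0.2 0 0 0;0 -0.3 0 0 0;0 -0.3 0 0 0;0 -0.3 0 0 0;0 -0.3 0 0 0;0 -0.3 0 0 0;0 -0.2 0 0 0;0 0 0 0 0"}}

```text
time: 9.25
tool_pos: [0.462, -0.0554, 0.0979]
tool_rot: [-0.0, 0.999, -0.047, -0.001]
contact_force: [-0.3, 0.3, 0.8]
gripper_width: -0.001
```

{"name": "drive_tool", "arguments": {"commands": "0 -0.1 0 0 0;0 -0.1 0 0 0;0 -0.1 0 0 0;0 -0.1 0 0 0;0 -0.1 0 0 0;0 -0.1 0 0 0;0 0 0 0 0;0 0 0 0 0"}}

```text
time: 10.25
tool_pos: [0.45, -0.0544, 0.0994]
tool_rot: [0.0, 0.999, -0.047, 0.007]
contact_force: [19.9, -1.1, -14.9]
gripper_width: 0.003
```

Force rose to 20 N along the pull, so the drawer should be at its stop. I'll back off the wall, lift out and check.

{"name": "drive_tool", "arguments": {"commands": "0 0.3 0 0 0;0 0.3 0 0 0;0 0 0 0 0;0 0 0 -0.6 0;0 0 0 -1 0;0 0 0 -1 0;0 0 0 -1 0;0 0 0 -1 0"}}

```text
time: 11.25
tool_pos: [0.4632, -0.0557, 0.2392]
tool_rot: [0.0, 0.999, -0.047, 0.001]
contact_force: [0.3, -0.9, -0.2]
gripper_width: -0.002
```

Run:
```python
from h import *
s=manip.state(); c=manip.camera_params("wrist"); im=manip.grab_frame("wrist")[:,:,::-1]; cv2.imwrite("pics/w4.png",im); np.save("w4.npy",c,allow_pickle=True)
cv2.imwrite("pics/side4.png",manip.grab_frame("side")[:,:,::-1])
print(s["tool_pos"],s["contact_force"],s["time"])
```

```text
[ 0.4631664  -0.05566813  0.23917697] [ 0.33406673 -0.90832988 -0.1864908 ] 11.25
```

View pics/w4.png

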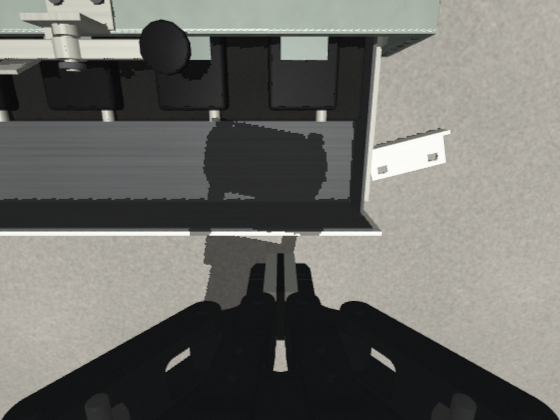

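View pics/side4.png

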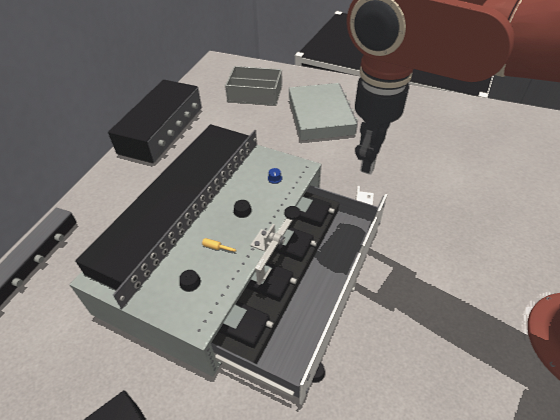

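The drawer is far out (edge at wrist row 232, side view from (384,196) to (303,400)). The bar is level and the bystanders look unmoved. Now I'll measure the travel.

Run:
```python
from h import *
np.set_printoptions(precision=4,suppress=True)
ax=np.array([.9956,-.0936,0]); e0=np.array([.5933,.0645,.118])
c=np.load("w4.npy",allow_pickle=True).item(); T=manip.camera_params("side")
for q in [onz(c,(100,232),.118),onz(c,(370,232.5),.118),onz(T,(384,197),.118),onz(T,(304,394),.118)]: print(q,"out",-(q-e0)@ax)
def b(f,lo):
    g=cv2.imread(f).max(2); n,l,st,ce=cv2.connectedComponentsWithStats((g<55).astype(np.uint8))
    return [ce[i].round(1) for i in range(1,n) if 150<st[i][4]<400]
print(b("pics/side0.png",0)); print(b("pics/side4.png",0))
print(manip.state()["time"],manip.state()["contact_force"])
```

```text
[0.4501 0.1076 0.118 ] out 0.14655651588951382
[ 0.4268 -0.1318  0.118 ] out 0.1473531038580503
[ 0.428  -0.1293  0.118 ] out 0.14643499742334465
[0.4585 0.3073 0.118 ] out 0.15694866980457342
[array([241.7, 208.5]), array([292. , 212.3]), array([179.1, 228.4]), array([162.4, 248.1]), array([189.1, 280.2]), array([317.1, 310. ]), array([314.5, 371. ])]
[array([241.9, 208.4]), array([189.1, 280.3])]
11.35 [0.9498 0.3475 0.4992]
```

The travel measures about 147 mm in the wrist view and 146 to 157 mm in the side view, so the drawer is at its stop. The arm is clear of everything, so I'm handing in.

```bash
python3 -c "
from plant import manip
print(manip.job_done())"
```

```text
the job is handed in; nothing more can be done
None
```

The drawer is out to its stop and the job is handed in at about 11.4 s of the 38 s allowed; no verdict was given.

- **Latch:** I pressed the pad with the shut fingertips at about 4.7 N. The gate lifted and the drawer sprang ajar. I then let go, and the wrist picture showed the bar level again.
- **Drawer:** I lowered the shut fingers behind the drawer front, about 75 mm to the right of the pad, and pulled until the force rose to about 20 N at the stop. The fingers only touched the inside of the front, so it was not pinched. I then backed off and lifted clear.

**Last checks:**
- **Travel:** it measured about 147 mm in the wrist view. The side view gave 146 mm at one end of the edge and 157 mm at the other. The second point disagrees by 10 mm, which I put down to a pixel read by hand.
- **Loose things:** the two feet on the shelf top moved less than 0.3 pixels between the first and last side views. The knob, plug and rack ear look unmoved by eye. The drawer now hides the spanner and the feet on the table, so I could not re-measure those.
- **Contact:** the last force reading was about 1 N, which is noise level, with the tool hanging free.

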